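Fit the brush lid on the glue pot and take the cap off it

ROBOT

A 6-joint arm with a two-finger parallel gripper is mounted at the origin on a cart in front of the work surface, level with it; the furniture and walls round the work are solid. World frame = base frame: x ahead of the robot, y to its left, z up, the work surface at z = 0. Lengths are in m, angles in rad, forces in N, time in s.
With the tool pointing down it reaches from about 0.3 to 0.75 m from the base axis. Payload 8.5 kg.
Tool frame: the origin (TCP) lies midway between the tips of the shut fingers; the grasp point (between the pads) lies 19 mm behind it; z points along the fingers, y is the line along which they close (so a half turn about z gives the same grasp; the last joint's range is limited). The gripper opens to 85 mm and grips with 20 to 120 N. Pads are 22 mm wide; open, the fingers measure 114 mm over their backs; the gripper's body (76 mm by 85 mm) begins 54 mm behind the grasp point. The pads swing forward as they close: fully open they stand 13 mm farther back than shut.
Start: joints at [0.972, 0.381, 1.297, -0, 1.464, -0.215], TCP at [0.206, 0.51, 0.231] pointing down, gripper open.
Joint ranges: [-3.11, 3.11], [-0.89, 2.33], [0.22, 2.48], [-1.42, 4.56], [0.17, 2.85], [-2.88, 2.88]. Speed limits (rad/s): [2.39, 2.39, 3.14, 3.14, 3.14, 3.14].

INTERFACE

Orientations are given as a rotation vector (axis times angle).
In Python, from rig import sensors, vision, close_job, nets gives the robot as it stands.
- The arm moves only by the tool carry_out, never from a script. Its argument "motion" is a list of rows, each an object with "grip": the gripper command: -1 is fully open, 1 is shut, values between are in proportion; "xyz": the shift along the world's x, y, z each as a share of 4 cm, from -1 to 1, a list of three; "twist": the turn about the world's z as a share of pi/2 rad, from -1 to 1. A call has 1 to 20 rows; each row shifts and turns the commanded pose from where the row before left it; what a row does not reach is not made up. A row lasts 1/12 s, in which the tool goes at most 41.7 mm and 7.16 degrees, less where a joint would pass 70% of its speed; a pose out of reach is approached as far as the arm can. A call with a number of a shift or a turn outside -1 to 1 is refused whole. A call with a gripper value outside its range is refused whole. The fingers move at their own pace and stop on an object; "force" is the grip in N (left out, the last holds). Time passes only in rows, so rows that do not move let the fingers close. It gives the time, the measured TCP pose, the force, the opening and the grip force at its end, in the units of the state.
- sensors.get_obs(): the state, without advancing time (a new reading comes with each control period).
- vision.grab_frame(name): name is "scene" or "side" or "wrist"; returns the picture (384x512x3 uint8, blue, green, red); there is no depth.
- vision.camera_model(name): a dict with "camera_matrix" (3x3 intrinsics, pixels), "R" (3x3) and "t" (3): a world point X has camera coordinates R X + t. Camera axes: x right, y down, z forward; pixel columns grow to the right and rows downward; lengths in m; the calibration is good to about 2 mm. A picture is of the moment at which its call begins: read the wrist's pose just before it. camera_model takes no time and is no camera call; for the wrist camera it gives the pose at the moment of the call.
- close_job(): hands the job in; it is judged then, once.
Trained networks look in the newest picture that a camera, given by its name, has taken for a name from the list of things; names that differ only in an ending like _2 or _b are one class to them, and where a whole thing is asked for, a point or a joint stands for the part that bears it (a point fixed in the world has none). Each returns a list of dicts, best first, with "confidence" (0 to 1); they miss things now and then, are a little off and sometimes report something else, mostly with a low value. They report only what shows in the picture. A call takes as long as a camera call. They do not tell look-alikes from the thing itself.
- nets.boxes_of(name, camera): "point" ([x, y, z] in m, in world coordinates, good to about 4 mm: the middle of the surface that is visible of it).
- nets.landmark_of(name, camera): "point" ([x, y, z] in m, in world coordinates, good to about 4 mm: a listed point, or the origin of a listed thing).
The state is a dict: "time_s": time; "joint_pos": joint angles; "joint_vel": joint speeds; "joint_torque": joint torques, N m; "position": TCP position; "orientation": TCP orientation; "ft_force": force on the tool from outside, world axes, zero at the start; "wrist_torque": the same for the moment, N m; "width": finger opening in m; "finger_force": force on a finger pad.
Only numpy, scipy, OpenCV 4.12 (cv2) and the standard library are available. Lean on these libraries where they do the work, as an engineer would, in place of code of your own. Each camera call takes 0.05 s, during which the arm holds its last target. There are 200 camera calls.

TASK

Make the glue pot ready for the brush: pick up the lid set by the wooden grip of its blue cap (the metal inner lid hangs locked inside the cap), lower it onto the pot with the grip in line with the two rim notches so that the inner lid sits fully home, turn the cap anticlockwise (seen from above) about a sixth of a turn to unlock it, and lift the cap alone, leaving the inner lid seated and undisturbed. Finish while still holding the cap level in the gripper, a hand's width above the pot, so that drips fall back into it; nothing is put down. Leave the other things on the bench alone.

Things in the scene. Friction and masses are not known exactly. Their poses are not given: they have to be found in the camera images.
- pot: White enamelled glue pot with a blue rim, screwed to the bench in a round plywood foot 120 mm wide, 19 mm tall: it does not move. Origin: centre of its underside, z up. Neck 84 mm wide outside, bore 76 mm; body 100 mm wide from 26 mm below the rim downward.
- pot_mouth (a point): Centre of the pot's mouth, level with the rim top, 88 mm above the bench; z up. The rim has two open notches, 24 mm wide, 11 mm deep, at this frame's +y and -y.
- inner_lid: Aluminium inner lid, 0.13 kg, hidden under the cap. Origin: centre of its underside. From below: spigot 71 mm wide, 16 mm tall (lowest 6 mm tapers to 63 mm) that enters the pot; flange 85 mm wide, 3.5 mm thick, with three ears out to 102 mm; collar round a 58 mm brush hole. Its spigot stands on the bench at the start.
- inner_seat (a point): Centre of the underside of the inner lid's flange, 16 mm above its origin; seated, it coincides with pot_mouth. Two keys 11 mm wide reach 9 mm below the flange at this frame's +y and -y; they drop into the rim notches (either half turn fits, about 9 degrees of play each way) and stop the inner lid turning in the pot.
- cap: Blue outer cap, 0.15 kg, 114 mm wide. Origin: centre of its skirt's lower edge. Three hooks in it lie under the inner lid's ears: lifted, the cap carries the inner lid hanging 3.5 mm lower, 2 mm loose sideways. Turned 27 to 87 degrees anticlockwise on the inner lid (best 55 to 60) it is free; stops at 0 and 87, and pushing on a stop makes it bind.
- cap_grip (a point): Point to grip on the cap's wooden grip, on the cap's axis, 44 mm above the cap's origin. The grip is an upright bar 62 mm long along this frame's y, 18 mm thick along x; its top is 11.5 mm above this point, the cap's top plate 23.5 mm below it. At the start 53 mm above the bench and in line with the keys; on the pot, cap resting, 37 mm above pot_mouth. Turn the cap while it rests, not lifted.
- paint_brush: Bystander: flat paint brush with wooden handle, 225 x 54 x 12 mm, lying flat. To be left alone.
- nail_tin: Bystander: open food tin, 74 mm wide, 96 mm tall, empty. To be left alone.
- paint_tin: Bystander: red paint tin with a closed silver lid, 78 mm wide, 78 mm tall. To be left alone.
- tape_roll: Bystander: roll of paper tape, 109 mm wide, 25 mm tall, lying flat. To be left alone.
- chisel_a: Bystander: chisel with light wooden handle, 275 mm long. To be left alone.
- offcut_b: Bystander: block of wood, 120 x 60 x 45 mm. To be left alone.
Mind the look-alikes: they are no part of the job. What is meant by the cap is not green or turquoise, and is the larger of those in its own colour.

How it is judged:
On the way, in this order (a step that is already met when the one before it is completed fails the run):
1. the lid set is lifted off the bench by the gripper, inner lid still locked in the cap (height (world z) of inner_seat above 0.05 m and height (world z) of cap_grip above 0.09 m and angle between the x axis of cap_grip and the x axis of inner_seat, either way round below 0.3 rad and contact force between the fingers and cap above 0.5 N), for 0.2 s.
2. the inner lid is lowered fully home in the pot (within 5 mm of centre, 2.5 mm of the rim and 0.06 rad of level) with the cap, still gripped, on it and still locked (horizontal distance between inner_seat and pot_mouth below 0.005 m and z of inner_seat in the frame of pot_mouth between -0.0025 and 0.0025 m and angle between inner_seat's own z axis and vertical below 0.06 rad and angle between the x axis of cap_grip and the x axis of inner_seat, either way round below 0.35 rad and contact force between the fingers and cap above 0.5 N), for 0.1 s.
3. the cap is turned free of the inner lid (more than 0.47 rad), which stays home (horizontal distance between inner_seat and pot_mouth below 0.005 m and z of inner_seat in the frame of pot_mouth between -0.0025 and 0.0025 m and angle between inner_seat's own z axis and vertical below 0.06 rad and angle between the x axis of cap_grip and the x axis of inner_seat, either way round above 0.47 rad and contact force between the fingers and cap above 0.5 N), for 0.1 s.
At the end, for the whole second after the job is handed in: Inner lid home in the pot (5 mm of centre, 2.5 mm of the rim height, 0.06 rad of level), at rest, touched by neither cap nor robot; the gripper still holds the cap, still, within 0.2 rad of level, within 60 mm of the pot's axis and at least 60 mm higher than it sat on the pot (horizontal distance between inner_seat and pot_mouth below 0.005 m and z of inner_seat in the frame of pot_mouth between -0.0025 and 0.0025 m and angle between inner_seat's own z axis and vertical below 0.06 rad and contact force between the fingers and cap above 0.5 N and z of cap_grip in the frame of pot_mouth above 0.097 m and horizontal distance between cap_grip and pot_mouth below 0.06 m and angle between cap_grip's own z axis and vertical below 0.2 rad and contact force between each of cap, the arm and inner_lid below 0.05 N and contact force between cap and pot below 0.05 N and linear speed of cap below 0.03 m/s and linear speed of inner_lid below 0.02 m/s); the arm keeps its last pose, push and grip.
It fails at once if the cap is turned free (more than 0.5 rad) while the inner lid is not in the pot, or the freed inner lid is lifted more than 5 mm (angle between the x axis of cap_grip and the x axis of inner_seat, either way round above 0.5 rad and z of inner_seat in the frame of pot_mouth above 0.005 m).
It fails at once if the cap is turned free (more than 0.5 rad) away from the pot (angle between the x axis of cap_grip and the x axis of inner_seat, either way round above 0.5 rad and horizontal distance between inner_seat and pot_mouth above 0.03 m).
It fails at once if the lid set is tipped over (more than 0.6 rad) (angle between inner_seat's own z axis and vertical above 0.6 rad).
It fails at once if another thing on the bench is moved more than 30 mm (distance of any of paint_brush, nail_tin, paint_tin, tape_roll, chisel_a, offcut_b from where it was at the start of the episode above 0.03 m).
It also fails if it takes over 42 s, if anything falls off the work surface, if the arm or the gripper's body presses on something with over 40 N, if the wrist force passes 120 N, or if a joint passes its speed limit or range.

## Working session

There is one attempt and no reset: what is moved stays moved. The work goes in short steps, Python scripts to look and compute and a tool call to move; the robot and the scene stay as the last step left them, time stands still between calls to the robot, and variables do not carry over. Pictures are saved under pics/ and viewed, at most 10 in all, crops included, and the job is handed in when it is done.

Besides the shell and the picture viewer there is one more tool, called after "Call:" as a command line: name --argument value ..., lists and objects as JSON in quotes. carry_out: Moves the arm, as the interface text tells. Its arguments: {"type":"object","properties":{"motion":{"type":"array","items":{"type":"object","properties":{"grip":{"type":"number"},"xyz":{"type":"array","items":{"type":"number"}},"twist":{"type":"number"}}}},"force":{"type":"number"}},"required":["motion"]}

```bash
mkdir -p pics
python3 - <<'E'
from rig import sensors, vision, nets
import cv2
o=sensors.get_obs(); print(o['time_s'],o['position'],o['orientation'],o['width'])
for c in ['scene','side']:
    im=vision.grab_frame(c); cv2.imwrite(f'pics/{c}0.png',im)
    for n in ['cap_grip','pot_mouth','inner_seat']:
        print(c,n,[(round(d['confidence'],2),[round(v,4) for v in d['point']]) for d in nets.landmark_of(n,c)])
    for n in ['cap','nail_tin','paint_tin','offcut_b']:
        print(c,n,[(round(d['confidence'],2),[round(v,4) for v in d['point']]) for d in nets.boxes_of(n,c)])
E
```

```text
0.0 [0.20576023 0.50972136 0.23070119] [-5.99088287e-01 -3.08331979e+00  2.18744383e-03] 0.08516085968227735
scene cap_grip [(0.91, [0.5151, 0.0938, 0.0485]), (0.83, [0.3529, 0.1613, 0.0341]), (0.8, [0.4239, -0.2463, 0.0451]), (0.79, [0.5724, -0.2753, 0.0289]), (0.5, [0.5023, 0.2894, 0.0013])]
scene pot_mouth [(0.74, [0.666, 0.116, 0.0921])]
scene inner_seat [(0.49, [0.6642, 0.1147, 0.0898])]
scene cap [(0.84, [0.5659, -0.2809, 0.0125]), (0.81, [0.3383, 0.1515, 0.018]), (0.74, [0.5002, 0.0789, 0.0289]), (0.69, [0.4024, -0.2531, 0.0161])]
scene nail_tin [(0.81, [0.4446, 0.3952, 0.0593]), (0.29, [0.7514, 0.2415, 0.0204])]
scene paint_tin [(0.81, [0.5324, 0.4133, 0.0566]), (0.66, [0.7526, -0.0354, 0.0237])]
scene offcut_b [(0.57, [0.614, 0.2859, 0.039])]
side cap_grip [(0.92, [0.4247, -0.2463, 0.0416]), (0.87, [0.5172, 0.0965, 0.0504]), (0.72, [0.578, -0.2746, 0.0309]), (0.58, [0.3535, 0.1583, 0.0317])]
side pot_mouth [(0.71, [0.6649, 0.1189, 0.0877])]
side inner_seat [(0.73, [0.7646, 0.1938, -0.0003]), (0.63, [0.6669, 0.1197, 0.0888])]
side cap [(0.97, [0.3438, 0.149, 0.0149]), (0.88, [0.5059, 0.0703, 0.0317]), (0.7, [0.4103, -0.2591, 0.0159]), (0.67, [0.5672, -0.2843, 0.0157])]
side nail_tin [(0.9, [0.4369, 0.3927, 0.0596]), (0.59, [0.7635, 0.1314, 0.0123]), (0.2, [0.6193, 0.2688, 0.0329])]
side paint_tin [(0.79, [0.541, 0.4036, 0.0456])]
side offcut_b [(0.68, [0.6223, 0.269, 0.0326])]
```

View pics/scene0.png

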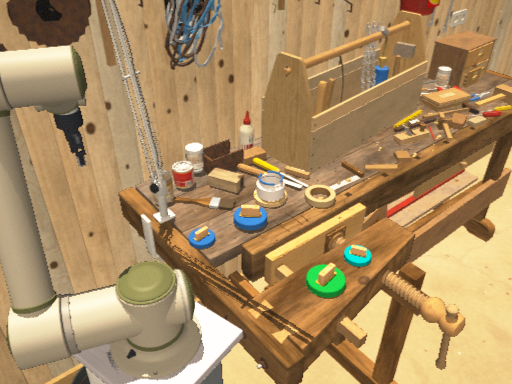

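View pics/side0.png

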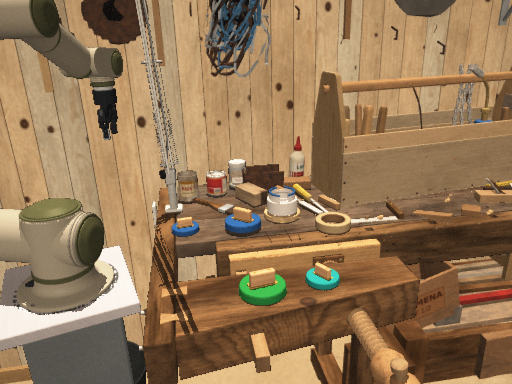

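The real cap is the larger blue one, at scene (250,217) and side (243,223). The pot is at scene (270,187). There is a lamp or chain stand at scene (163,213) and side (171,208), so I'll locate it before moving.

```bash
cat > h.py <<'E'
import numpy as np, cv2
from rig import sensors, vision, nets
def ray(m,p):
    K,R,t=[np.array(m[k]) for k in('camera_matrix','R','t')]
    return -R.T@t, R.T@np.linalg.solve(K,[p[0],p[1],1.])
def atz(m,p,z):
    c,d=ray(m,p); return c+d*(z-c[2])/d[2]
def tri(ms,ps):
    A=np.zeros((3,3));b=np.zeros(3)
    for m,p in zip(ms,ps):
        c,d=ray(m,p);d=d/np.linalg.norm(d);P=np.eye(3)-np.outer(d,d);A+=P;b+=P@c
    return np.linalg.solve(A,b)
E
python3 - <<'E'
from h import *
s,d=vision.camera_model('scene'),vision.camera_model('side')
for a,b in [((163,213),(172,208)),((157,185),(169,180)),((106,15),(144,15)),((127,80),(155,80))]:
    print(tri((s,d),(a,b)).round(3))
K=np.array(s['camera_matrix']);print(ray(s,(0,0))[0],ray(d,(0,0))[0])
w=vision.camera_model('wrist');print(ray(w,(256,192)))
# lamp line: plane intersection from both image lines
n=[]
for m,p,q in((s,(160,195),(106,15)),(d,(170,190),(142,15))):
    c,u=ray(m,p);_,v=ray(m,q);k=np.cross(u,v);n.append((k,k@c))
for z in(0,.05,.2,.4,.6):
    A=np.array([n[0][0],n[1][0],[0,0,1]]);print(z,np.linalg.solve(A,[n[0][1],n[1][1],z]).round(3))
E
```

```text
[0.358 0.346 0.007]
[0.365 0.367 0.107]
[0.362 0.471 0.633]
[0.375 0.45  0.439]
[-0.45036668 -0.63593767  0.97577809] [ 0.05952911 -1.04842376  0.58786129]
(array([0.14705123, 0.53341745, 0.37283336]), array([ 0.22830722, -0.08702217, -0.96981888]))
0 [0.354 0.321 0.   ]
0.05 [0.353 0.331 0.05 ]
0.2 [0.352 0.361 0.2  ]
0.4 [0.351 0.401 0.4  ]
0.6 [0.349 0.441 0.6  ]
```

Call:
carry_out --motion '[{"grip":-1,"xyz":[-0.38,-0.9,0]},{"xyz":[-0.38,-0.9,0]},{"xyz":[-0.38,-0.9,0]},{"xyz":[-0.38,-0.9,0]},{"xyz":[-0.38,-0.9,0]},{"xyz":[0.75,-0.5,0]},{"xyz":[0.75,-0.5,0]},{"xyz":[0.75,-0.5,0]},{"xyz":[0.75,-0.5,0]},{"xyz":[0.5,-0.75,0]},{"xyz":[0.5,-0.75,0]},{"xyz":[0.5,-0.75,0]},{"xyz":[0.5,-0.75,0]},{"xyz":[0.75,-0.19,0]},{"xyz":[0.75,-0.19,0]},{"xyz":[0.75,-0.19,0]},{"xyz":[0.75,-0.19,0]},{"xyz":[0,0,0]},{"xyz":[0,0,0]}]'

```text
$.motion[0]: bad value
```

Run:
```python
from h import *
o=sensors.get_obs(); print(o['time_s'],o['position'],o['orientation'],o['joint_pos'])
m=vision.camera_model('wrist');im=vision.grab_frame('wrist'); cv2.imwrite('pics/w1.png',im)
for n in ['cap_grip','pot_mouth']:
    print(n,[(round(d['confidence'],2),[round(v,4) for v in d['point']]) for d in nets.landmark_of(n,'wrist')])
```

```text
0.8 [0.20591048 0.50996522 0.23132378] [-5.99106083e-01 -3.08391282e+00  8.17627680e-06] [ 9.71722133e-01  3.80573503e-01  1.29743807e+00  2.11549846e-05
  1.46359582e+00 -2.15320149e-01]
cap_grip [(0.91, [0.3497, 0.1584, 0.0326])]
pot_mouth []
```

View pics/w1.png

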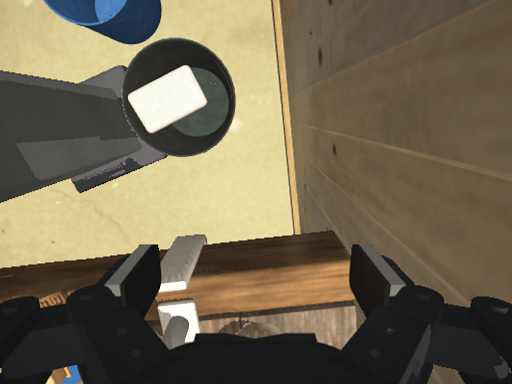

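The move was refused because each row needs all its keys. The picture shows the wrist view at the unmoved start pose: bench edge, with the lamp foot at about (180,320).

Call:
carry_out --motion '[{"grip":-1,"xyz":[-0.38,-0.9,0],"twist":0},{"grip":-1,"xyz":[-0.38,-0.9,0],"twist":0},{"grip":-1,"xyz":[-0.38,-0.9,0],"twist":0},{"grip":-1,"xyz":[-0.38,-0.9,0],"twist":0},{"grip":-1,"xyz":[-0.38,-0.9,0],"twist":0},{"grip":-1,"xyz":[0.75,-0.5,0],"twist":0},{"grip":-1,"xyz":[0.75,-0.5,0],"twist":0},{"grip":-1,"xyz":[0.75,-0.5,0],"twist":0},{"grip":-1,"xyz":[0.75,-0.5,0],"twist":0},{"grip":-1,"xyz":[0.5,-0.75,0],"twist":0},{"grip":-1,"xyz":[0.5,-0.75,0],"twist":0},{"grip":-1,"xyz":[0.5,-0.75,0],"twist":0},{"grip":-1,"xyz":[0.5,-0.75,0],"twist":0},{"grip":-1,"xyz":[0.75,-0.19,0],"twist":0},{"grip":-1,"xyz":[0.75,-0.19,0],"twist":0},{"grip":-1,"xyz":[0.75,-0.19,0],"twist":0},{"grip":-1,"xyz":[0.75,-0.19,0],"twist":0},{"grip":-1,"xyz":[0,0,0],"twist":0},{"grip":-1,"xyz":[0,0,0],"twist":0}]'

```text
time_s: 2.53
position: [0.4506, 0.0991, 0.2308]
orientation: [-0.601, -3.083, 0.0]
ft_force: [-0.3, -1.2, -0.3]
width: 0.0855
finger_force: 0.0
```

Run:
```python
from h import *
o=sensors.get_obs(); print(o['time_s'],o['position'],o['orientation'],o['joint_pos'])
m=vision.camera_model('wrist');im=vision.grab_frame('wrist'); cv2.imwrite('pics/w2.png',im);np.save('w2.npy',m,allow_pickle=True)
for n in ['cap_grip','pot_mouth']:
    print(n,[(round(d['confidence'],2),[round(v,4) for v in d['point']]) for d in nets.landmark_of(n,'wrist')])
```

```text
2.5333 [0.45061891 0.0991423  0.23080896] [-6.00562182e-01 -3.08264808e+00  2.55387288e-04] [-4.09279030e-02  2.25911719e-01  1.52826724e+00 -1.17949565e-05
  1.38841545e+00 -1.22690193e+00]
cap_grip [(0.9, [0.5163, 0.0911, 0.0545]), (0.72, [0.353, 0.1548, 0.0325])]
pot_mouth [(0.85, [0.6693, 0.1175, 0.0877])]
```

View pics/w2.png

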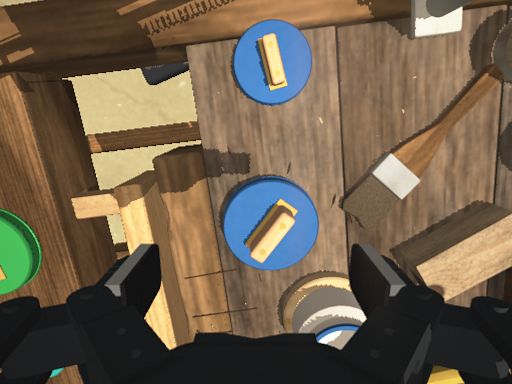

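Wrist view: the cap is centred at about (271,222) with its grip slanting from about (257,258) to (288,205). The pot is partly hidden at the bottom, near (335,325). I'll move forward so one view covers both.

Call:
carry_out --motion '[{"grip":-1,"xyz":[0.85,0,0.2],"twist":0},{"grip":-1,"xyz":[0.85,0,0.2],"twist":0},{"grip":-1,"xyz":[0.8,0,0.2],"twist":0},{"grip":-1,"xyz":[0.5,0,0.1],"twist":0},{"grip":-1,"xyz":[0,0,0],"twist":0},{"grip":-1,"xyz":[0,0,0],"twist":0}]'

```text
time_s: 3.18
position: [0.5695, 0.0999, 0.2592]
orientation: [-0.598, -3.084, 0.0]
ft_force: [-0.1, 0.9, -0.1]
width: 0.0853
finger_force: 0.0
```

Run:
```python
from h import *
import pickle
o=sensors.get_obs(); print(o['time_s'],o['position'],o['orientation'])
m=vision.camera_model('wrist');im=vision.grab_frame('wrist');pickle.dump((m,im),open('w3.pkl','wb'))
for n in ['cap_grip','pot_mouth']:
    print(n,[(round(d['confidence'],2),[round(v,4) for v in d['point']]) for d in nets.landmark_of(n,'wrist')])
K,R,t=[np.array(m[k]) for k in('camera_matrix','R','t')]
# rectify: top-down view of planes: left grip top z=.0645, right rim z=.088
def top(c,z,h,s):
    g=[(-h,-h),(h,-h),(h,h),(-h,h)]
    src=[]
    for dx,dy in g:
        p=K@(R@np.array([c[0]+dx,c[1]+dy,z])+t);src.append(p[:2]/p[2])
    # image: right=+x, up=+y
    dst=[(s*(dx+h),s*(h-dy)) for dx,dy in g]
    M=cv2.getPerspectiveTransform(np.float32(src),np.float32(dst))
    return cv2.warpPerspective(im,M,(int(2*h*s),)*2,flags=cv2.INTER_CUBIC)
a=top((.515,.095),.0645,.065,3000);b=top((.668,.117),.088,.065,3000)
cv2.imwrite('pics/t3.png',np.hstack([a,b]))
```

```text
3.1833 [0.56954666 0.09993694 0.2591577 ] [-5.98197759e-01 -3.08358221e+00  2.06515534e-04]
cap_grip [(0.71, [0.5155, 0.0952, 0.0503])]
pot_mouth [(0.94, [0.6652, 0.1188, 0.0879])]
```

View pics/t3.png

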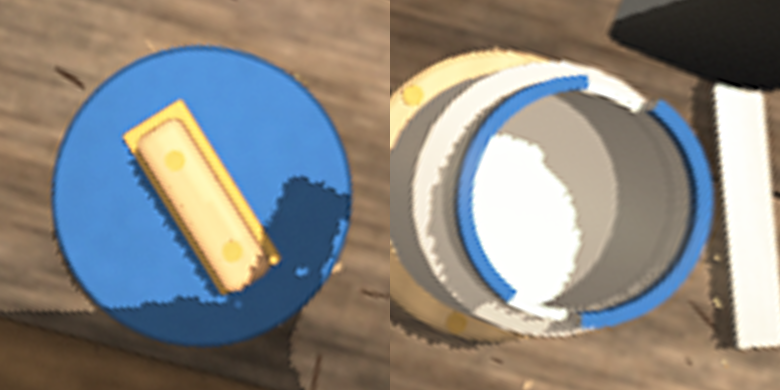

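The rectified top-down views (right = +x, up = +y) show the grip axis at about -59° on the left. On the right, the rim has notches at about (622,84) and (545,320), an azimuth of about 72°. I'll refine both numerically.

Run:
```python
from h import *
import pickle
from scipy.optimize import least_squares
m,im=pickle.load(open('w3.pkl','rb'))
hsv=cv2.cvtColor(im,cv2.COLOR_BGR2HSV)
blue=((hsv[...,0]>98)&(hsv[...,0]<118)&(hsv[...,1]>110)&(hsv[...,2]>60)).astype(np.uint8)
ys,xs=np.nonzero(blue)
def pts(c,z,rmax,mask=blue):
    ys,xs=np.nonzero(mask); P=np.array([atz(m,(x,y),z)[:2] for x,y in zip(xs,ys)])
    return P[np.hypot(*(P-c).T)<rmax]
def circ(P):  # fit outer hull
    h=cv2.convexHull(np.float32(P*1000))[:,0]/1000
    f=lambda q:np.hypot(h[:,0]-q[0],h[:,1]-q[1])-q[2]
    r=least_squares(f,[*P.mean(0),.05],loss='soft_l1',f_scale=.0005);return r.x
rim=pts(np.array([.668,.116]),.088,.05)
c=circ(rim);print('rim',c.round(4))
d=rim-c[:2];r=np.hypot(*d.T);sel=(r>.037)&(r<.043);a=np.degrees(np.arctan2(d[sel,1],d[sel,0]))%360
h=np.histogram(a,bins=120,range=(0,360))[0]
e=np.nonzero(h<max(1,.25*np.median(h)))[0]*3;print('gaps',e)
cap=pts(np.array([.516,.094]),.0295,.07);print('cap',circ(cap).round(4))
tan=((hsv[...,0]>8)&(hsv[...,0]<28)&(hsv[...,1]>60)&(hsv[...,2]>190)).astype(np.uint8)
T=pts(np.array([.516,.094]),.0645,.045,tan)
R=cv2.minAreaRect(np.float32(T*1000));print('grip',R,len(T))
```

```text
rim [0.6678 0.1152 0.0421]
gaps [ 54  57  60  63  66  69  72  75  78  81  84 234 237 240 243 246 249 252
 255 258 261 264]
cap [0.5177 0.0917 0.0548]
grip ((517.6524658203125, 94.1742935180664), (23.024362564086914, 63.92706298828125), 32.61500549316406) 1213
```

Call:
carry_out --motion '[{"grip":-1,"xyz":[-0.166,-0.023,-0.375],"twist":-0.0511},{"grip":-1,"xyz":[-0.166,-0.023,-0.375],"twist":-0.0511},{"grip":-1,"xyz":[-0.166,-0.023,-0.375],"twist":-0.0511},{"grip":-1,"xyz":[-0.166,-0.023,-0.375],"twist":-0.0511},{"grip":-1,"xyz":[-0.166,-0.023,-0.375],"twist":-0.0511},{"grip":-1,"xyz":[-0.166,-0.023,-0.375],"twist":-0.0511},{"grip":-1,"xyz":[-0.166,-0.023,-0.375],"twist":-0.0511},{"grip":-1,"xyz":[-0.166,-0.023,-0.375],"twist":-0.0511},{"grip":-1,"xyz":[0,0,0],"twist":0},{"grip":-1,"xyz":[0,0,0],"twist":0},{"grip":-1,"xyz":[0,0,0],"twist":0}]'

```text
time_s: 4.25
position: [0.5172, 0.0923, 0.1405]
orientation: [1.538, 2.738, 0.001]
ft_force: [0.2, -0.2, -0.6]
width: 0.0858
finger_force: 0.0
```

Run:
```python
from h import *
o=sensors.get_obs(); print(o['time_s'],o['position'],o['orientation'])
m=vision.camera_model('wrist');im=vision.grab_frame('wrist')
K,R,t=[np.array(m[k]) for k in('camera_matrix','R','t')]
p=np.array(o['position']);v=np.array(o['orientation']);Rt=cv2.Rodrigues(v)[0]
def px(X):
    q=K@(R@X+t);return tuple(int(round(u)) for u in q[:2]/q[2])
# expected top-face outline of grip centred under TCP at z=.0645
ex,ey=Rt[:,1],Rt[:,0]
C=np.array([p[0],p[1],.0645])
pl=np.array([px(C+sx*.009*ex+sy*.031*ey) for sx,sy in((-1,-1),(1,-1),(1,1),(-1,1))])
big=cv2.resize(im,None,fx=1.5,fy=1.5,interpolation=cv2.INTER_CUBIC)
cv2.polylines(big,[(pl*1.5).astype(np.int32)],True,(0,0,255),1)
cv2.imwrite('pics/w4.png',big)
print([(round(d['confidence'],2),[round(v,4) for v in d['point']]) for d in nets.landmark_of('cap_grip','wrist')], np.degrees(np.arctan2(ex[1],ex[0])))
```

```text
4.25 [0.51724247 0.09227467 0.14052978] [1.53771338e+00 2.73757573e+00 1.35906973e-03]
[(0.61, [0.5188, 0.0946, 0.052])] 31.35366048760481
```

View pics/w4.png

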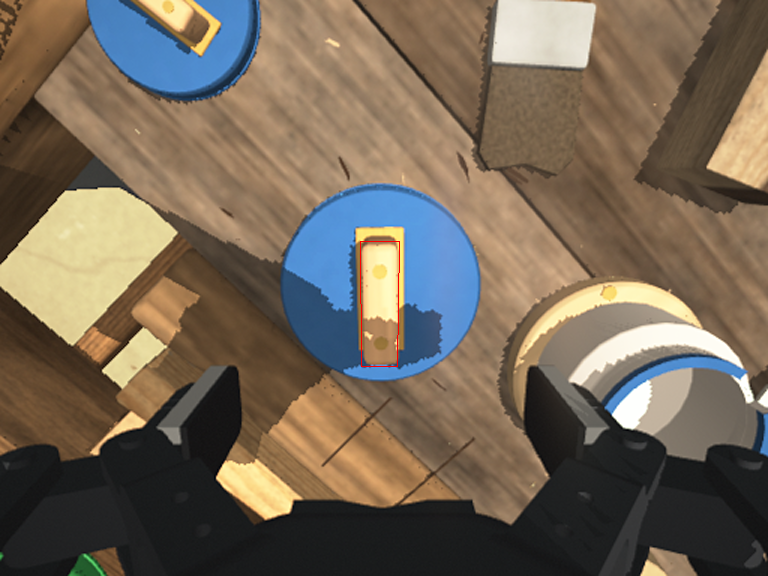

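The predicted grip outline (red, about (380,303)) lies on the grip's top face, so position and yaw are right. Next I descend and grip.

Call:
carry_out --force 60 --motion '[{"grip":-1,"xyz":[0,0,-0.52],"twist":0},{"grip":-1,"xyz":[0,0,-0.52],"twist":0},{"grip":-1,"xyz":[0,0,-0.52],"twist":0},{"grip":-1,"xyz":[0,0,-0.52],"twist":0},{"grip":-1,"xyz":[0,0,-0.52],"twist":0},{"grip":-1,"xyz":[0,0,0],"twist":0},{"grip":-1,"xyz":[0,0,0],"twist":0},{"grip":1,"xyz":[0,0,0],"twist":0},{"grip":1,"xyz":[0,0,0],"twist":0},{"grip":1,"xyz":[0,0,0],"twist":0},{"grip":1,"xyz":[0,0,0],"twist":0},{"grip":1,"xyz":[0,0,0],"twist":0},{"grip":1,"xyz":[0,0,0],"twist":0},{"grip":1,"xyz":[0,0,0],"twist":0},{"grip":1,"xyz":[0,0,0],"twist":0},{"grip":1,"xyz":[0,0,0],"twist":0},{"grip":1,"xyz":[0,0,0],"twist":0}]'

```text
time_s: 5.77
position: [0.517, 0.0922, 0.0358]
orientation: [1.541, 2.737, 0.0]
ft_force: [-1.1, 0.4, 5.9]
width: 0.017
finger_force: 58.6
```

Call:
carry_out --motion '[{"grip":1,"xyz":[0,0,0.2],"twist":0},{"grip":1,"xyz":[0,0,0.4],"twist":0},{"grip":1,"xyz":[0,0,0.6],"twist":0},{"grip":1,"xyz":[0,0,0.7],"twist":0},{"grip":1,"xyz":[0,0,0.7],"twist":0},{"grip":1,"xyz":[0,0,0.65],"twist":0},{"grip":1,"xyz":[0.315,0.048,0],"twist":-0.0469},{"grip":1,"xyz":[0.315,0.048,0],"twist":-0.0469},{"grip":1,"xyz":[0.315,0.048,0],"twist":-0.0469},{"grip":1,"xyz":[0.315,0.048,0],"twist":-0.0469},{"grip":1,"xyz":[0.315,0.048,0],"twist":-0.0469},{"grip":1,"xyz":[0.315,0.048,0],"twist":-0.0469},{"grip":1,"xyz":[0.315,0.048,0],"twist":-0.0469},{"grip":1,"xyz":[0.315,0.048,0],"twist":-0.0469},{"grip":1,"xyz":[0.315,0.048,0],"twist":-0.0469},{"grip":1,"xyz":[0.315,0.048,0],"twist":-0.0469},{"grip":1,"xyz":[0.315,0.048,0],"twist":-0.0469},{"grip":1,"xyz":[0.315,0.048,0],"twist":-0.0469},{"grip":1,"xyz":[0,0,0],"twist":0},{"grip":1,"xyz":[0,0,0],"twist":0}]'

```text
time_s: 7.43
position: [0.6676, 0.1153, 0.1646]
orientation: [-2.562, -1.817, 0.002]
ft_force: [0.2, 0.5, -4.1]
width: 0.0171
finger_force: 59.3
```

Run:
```python
from h import *
o=sensors.get_obs(); R=cv2.Rodrigues(np.array(o['orientation']))[0]
print(o['time_s'],o['position'],o['ft_force'],'yaw y',np.degrees(np.arctan2(R[1,1],R[0,1])))
for c in('scene','side'):
    im=vision.grab_frame(c); 
    a=im[120:250,170:330]; cv2.imwrite(f'pics/{c}5.png',a)
    for n in ['cap_grip','pot_mouth','inner_seat']:
        print(c,n,[(round(d['confidence'],2),[round(v,4) for v in d['point']]) for d in nets.landmark_of(n,c)][:4])
a,b=cv2.imread('pics/scene5.png'),cv2.imread('pics/side5.png')
cv2.imwrite('pics/both5.png',cv2.resize(np.hstack([a,b]),None,fx=2.5,fy=2.5,interpolation=cv2.INTER_CUBIC))
```

```text
7.4333 [0.66762004 0.11525077 0.16462872] [ 0.17101062  0.54473782 -4.1076566 ] yaw y -19.319816053734257
scene cap_grip [(0.91, [0.6677, 0.1184, 0.1764]), (0.87, [0.5707, -0.2768, 0.0269]), (0.74, [0.3495, 0.1606, 0.0342]), (0.71, [0.4229, -0.2446, 0.0412])]
scene pot_mouth [(0.65, [0.662, 0.1142, 0.0912])]
scene inner_seat []
side cap_grip [(0.97, [0.6679, 0.1164, 0.1799]), (0.93, [0.5779, -0.2749, 0.0304]), (0.73, [0.3526, 0.1599, 0.0321]), (0.68, [0.424, -0.2508, 0.0412])]
side pot_mouth [(0.93, [0.6642, 0.118, 0.0911]), (0.45, [0.7635, 0.1948, 0.0006])]
side inner_seat [(0.71, [0.4449, 0.4211, -0.0013])]
```

View pics/both5.png

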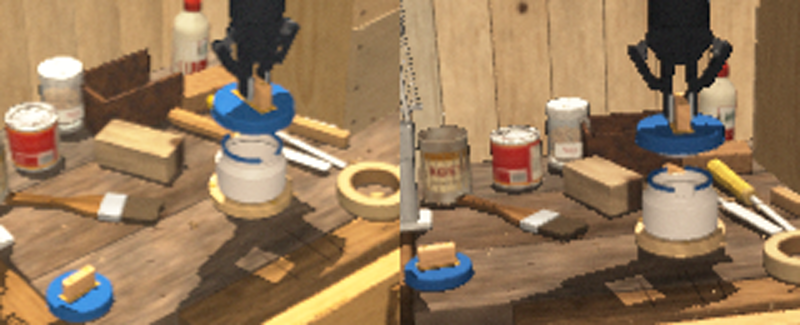

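Step 1 looks done: the side view shows the cap centred over the pot. I'll nudge slightly and lower the set into the mouth.

Call:
carry_out --motion '[{"grip":1,"xyz":[-0.02,0.01,-0.45],"twist":0},{"grip":1,"xyz":[0,0,-0.45],"twist":0},{"grip":1,"xyz":[0,0,-0.1],"twist":0},{"grip":1,"xyz":[0,0,-0.1],"twist":0},{"grip":1,"xyz":[0,0,-0.1],"twist":0},{"grip":1,"xyz":[0,0,0],"twist":0}]'

```text
time_s: 8.33
position: [0.6673, 0.1156, 0.1174]
orientation: [2.564, 1.815, 0.0]
ft_force: [0.4, 0.6, -3.5]
width: 0.0175
finger_force: 59.3
```

Call:
carry_out --motion '[{"grip":1,"xyz":[0,0,-0.05],"twist":0},{"grip":1,"xyz":[0,0,-0.05],"twist":0},{"grip":1,"xyz":[0,0,-0.05],"twist":0},{"grip":1,"xyz":[0,0,0],"twist":0}]'

```text
time_s: 8.67
position: [0.6672, 0.1156, 0.1112]
orientation: [-2.564, -1.815, 0.0]
ft_force: [0.1, -0.3, -1.4]
width: 0.0173
finger_force: 59.5
```

The force fell by the lid's weight at the predicted height, so the lid is seated. Now I'll rest the cap on it.

Call:
carry_out --motion '[{"grip":1,"xyz":[0,0,-0.04],"twist":0},{"grip":1,"xyz":[0,0,-0.04],"twist":0},{"grip":1,"xyz":[0,0,0],"twist":0},{"grip":1,"xyz":[0,0,0],"twist":0},{"grip":1,"xyz":[0,0,0],"twist":0}]'

```text
time_s: 9.08
position: [0.6672, 0.1156, 0.1082]
orientation: [2.564, 1.815, 0.0]
ft_force: [-0.7, 0.4, -1.5]
width: 0.017
finger_force: 59.5
```

Call:
carry_out --motion '[{"grip":1,"xyz":[0,0,-0.02],"twist":0},{"grip":1,"xyz":[0,0,-0.015],"twist":0},{"grip":1,"xyz":[0,0,0],"twist":0},{"grip":1,"xyz":[0,0,0],"twist":0}]'

```text
time_s: 9.42
position: [0.6673, 0.1156, 0.1079]
orientation: [2.564, 1.814, 0.001]
ft_force: [-3.9, 0.7, 4.9]
width: 0.017
finger_force: 60.4
```

Call:
carry_out --motion '[{"grip":1,"xyz":[-0.015,0,0],"twist":0.0445},{"grip":1,"xyz":[0,0,0],"twist":0.0445},{"grip":1,"xyz":[0,0,0],"twist":0.0445},{"grip":1,"xyz":[0,0,0],"twist":0.0445},{"grip":1,"xyz":[0,0,0],"twist":0.0445},{"grip":1,"xyz":[0,0,0],"twist":0.0445},{"grip":1,"xyz":[0,0,0],"twist":0.0445},{"grip":1,"xyz":[0,0,0],"twist":0.0445},{"grip":1,"xyz":[0,0,0],"twist":0.0445},{"grip":1,"xyz":[0,0,0],"twist":0.0445},{"grip":1,"xyz":[0,0,0],"twist":0.0445},{"grip":1,"xyz":[0,0,0],"twist":0.0445},{"grip":1,"xyz":[0,0,0],"twist":0.0445},{"grip":1,"xyz":[0,0,0],"twist":0.0445},{"grip":1,"xyz":[0,0,0],"twist":0.0445},{"grip":1,"xyz":[0,0,0],"twist":0},{"grip":1,"xyz":[0,0,0],"twist":0},{"grip":1,"xyz":[0,0,0],"twist":0}]'

```text
time_s: 10.92
position: [0.6672, 0.1157, 0.1079]
orientation: [1.314, 2.851, 0.002]
ft_force: [0.5, 0.6, 5.5]
width: 0.0171
finger_force: 60.6
```

Run:
```python
from h import *
o=sensors.get_obs(); R=cv2.Rodrigues(np.array(o['orientation']))[0]
print(o['time_s'],o['position'],o['ft_force'],o['wrist_torque'],'yaw y',np.degrees(np.arctan2(R[1,1],R[0,1])))
m=vision.camera_model('wrist');im=vision.grab_frame('wrist')
cv2.imwrite('pics/w6.png',im)
```

```text
10.9167 [0.66719775 0.11572829 0.1078858 ] [0.50035338 0.6024305  5.48241955] [0.06653249 0.05946932 0.11026625] yaw y 40.513621989825346
```

View pics/w6.png

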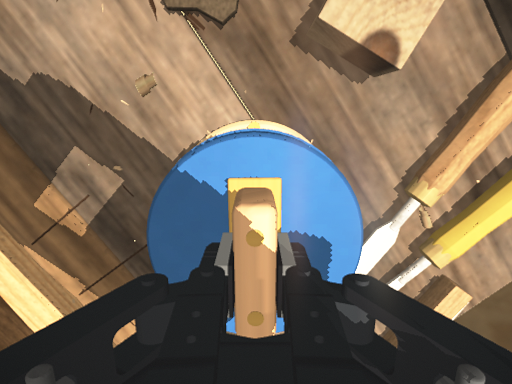

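The grip at about (255,260) is still square in the fingers, and the cap turned the full 60°. I'll lift slowly and watch the weight.

Call:
carry_out --motion '[{"grip":1,"xyz":[0,0,0.04],"twist":0},{"grip":1,"xyz":[0,0,0.03],"twist":0},{"grip":1,"xyz":[0,0,0.03],"twist":0},{"grip":1,"xyz":[0,0,0],"twist":0},{"grip":1,"xyz":[0,0,0.04],"twist":0},{"grip":1,"xyz":[0,0,0.04],"twist":0},{"grip":1,"xyz":[0,0,0],"twist":0},{"grip":1,"xyz":[0,0,0],"twist":0}]'

```text
time_s: 11.63
position: [0.6667, 0.1156, 0.114]
orientation: [1.312, 2.854, 0.0]
ft_force: [-1.2, 0.1, -2.6]
width: 0.0171
finger_force: 59.5
```

Call:
carry_out --motion '[{"grip":1,"xyz":[0,0,0],"twist":0},{"grip":1,"xyz":[0,0,0],"twist":0}]'

```text
time_s: 11.8
position: [0.6666, 0.1156, 0.1138]
orientation: [-1.312, -2.854, 0.0]
ft_force: [0.0, -0.5, -0.7]
width: 0.017
finger_force: 59.5
```

Call:
carry_out --motion '[{"grip":1,"xyz":[0,0,0],"twist":0}]'

```text
time_s: 11.88
position: [0.6666, 0.1157, 0.1138]
orientation: [-1.312, -2.854, 0.0]
ft_force: [0.8, -0.9, -1.8]
width: 0.017
finger_force: 59.5
```

Call:
carry_out --motion '[{"grip":1,"xyz":[0,0,0],"twist":0}]'

```text
time_s: 11.97
position: [0.6666, 0.1157, 0.1138]
orientation: [-1.312, -2.854, 0.0]
ft_force: [0.4, -0.0, -0.9]
width: 0.0169
finger_force: 59.5
```

Call:
carry_out --motion '[{"grip":1,"xyz":[0,0,0],"twist":0}]'

```text
time_s: 12.05
position: [0.6666, 0.1157, 0.1139]
orientation: [-1.312, -2.855, 0.0]
ft_force: [0.2, 0.6, -2.2]
width: 0.0171
finger_force: 59.5
```

Call:
carry_out --motion '[{"grip":1,"xyz":[0,0,0],"twist":0}]'

```text
time_s: 12.13
position: [0.6666, 0.1157, 0.1139]
orientation: [-1.312, -2.855, -0.0]
ft_force: [-0.3, -0.5, -1.8]
width: 0.0169
finger_force: 59.5
```

The mean is -1.5 N, which is the cap's weight alone. I'll lift to about 85 mm above where it sat.

Call:
carry_out --motion '[{"grip":1,"xyz":[0,0,0.06],"twist":0},{"grip":1,"xyz":[0,0,0.08],"twist":0},{"grip":1,"xyz":[0,0,0.1],"twist":0},{"grip":1,"xyz":[0,0,0.2],"twist":0},{"grip":1,"xyz":[0,0,0.3],"twist":0},{"grip":1,"xyz":[0,0,0.4],"twist":0},{"grip":1,"xyz":[0,0,0.4],"twist":0},{"grip":1,"xyz":[0,0,0.3],"twist":0},{"grip":1,"xyz":[0,0,0.14],"twist":0},{"grip":1,"xyz":[0,0,0],"twist":0},{"grip":1,"xyz":[0,0,0],"twist":0},{"grip":1,"xyz":[0,0,0],"twist":0},{"grip":1,"xyz":[0,0,0],"twist":0},{"grip":1,"xyz":[0,0,0],"twist":0},{"grip":1,"xyz":[0,0,0],"twist":0}]'

```text
time_s: 13.38
position: [0.6665, 0.1157, 0.1926]
orientation: [-1.311, -2.854, 0.001]
ft_force: [0.2, 0.3, -1.7]
width: 0.0169
finger_force: 59.5
```

Run:
```python
from h import *
o=sensors.get_obs(); print(o['time_s'],o['position'],o['ft_force'],o['finger_force'])
A=[]
for c in('scene','side'):
    im=vision.grab_frame(c); A.append(im[110:240,200:330])
    for n in ['cap_grip','inner_seat']:
        print(c,n,[(round(d['confidence'],2),[round(v,4) for v in d['point']]) for d in nets.landmark_of(n,c)][:3])
cv2.imwrite('pics/both7.png',cv2.resize(np.hstack(A),None,fx=3,fy=3,interpolation=cv2.INTER_CUBIC))
```

```text
13.3833 [0.66652541 0.11565293 0.19261359] [ 0.20222017  0.34046765 -1.73531543] 59.502543210983276
scene cap_grip [(0.84, [0.4208, -0.2472, 0.0437]), (0.8, [0.3501, 0.1596, 0.0341]), (0.76, [0.5721, -0.2752, 0.0275])]
scene inner_seat [(0.7, [0.6701, 0.1137, 0.0852])]
side cap_grip [(0.91, [0.577, -0.274, 0.0294]), (0.85, [0.3519, 0.1593, 0.0345]), (0.72, [0.4245, -0.249, 0.0438])]
side inner_seat [(0.79, [0.6698, 0.1144, 0.0879]), (0.6, [0.5509, 0.4316, -0.0023])]
```

View pics/both7.png

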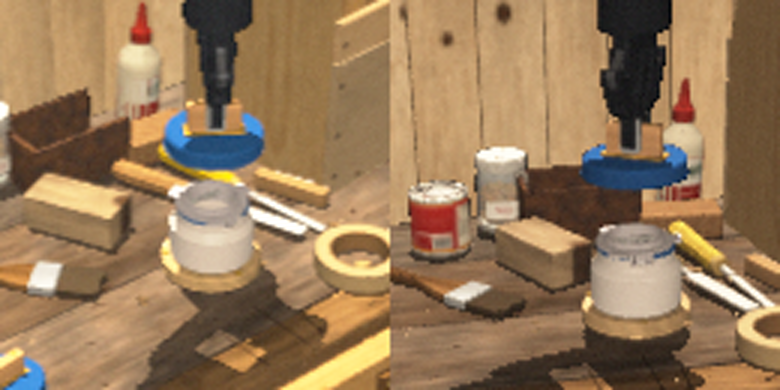

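The inner lid is seated level in the pot (metal ring at (212,200) and (635,237)). The cap is held level about 85 mm higher. I'll hand it in.

```bash
python3 -c "
from rig import close_job; print(close_job())"
```

```text
the job is handed in; nothing more can be done
None
```

The job is handed in: the inner lid sits home in the pot, and the gripper holds the unlocked cap level about 85 mm above where it sat; no verdict came back from the judging.

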